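Peel the stuck insert out of the key tray

TASK

The blue insert has stuck in the heavy dark key tray. Take the silver key fob out of the insert and lay it flat on the grey parking disc holder, lowering it there rather than dropping it; then grip the insert by its orange corner fin and peel it out corner first, with the opposite corner staying down until the fin's corner is well up, without shifting or lifting the dark tray. Finish while still holding the insert, level and still, with its middle over the round cork mat and about 15 cm above the shelf, and leave the bell, the shoe tree and the shoe polish tin alone.

Things in the scene. Friction and masses are not known exactly. Their poses are not given: they have to be found in the camera images.
- base_tray: heavy dark metal tray (1 kg, loose), 190 x 140 mm outside, 20 mm high, walls 8, floor 6 mm thick. Origin: centre of underside; x along its length, y its width, z up. In each long wall two sprung rubber nubs (45 mm either side of the middle, 13 mm up) pinch the insert with about 2 N each, so it clings; turned up about its far corner the insert comes free with a few newtons.
- insert: blue plastic insert (about 90 g) nested in the dark tray, axes parallel to it, 4 mm play: 166 x 116 mm outside, 24 mm high, walls and floor 4 mm. Seated, its underside is 6 mm above the shelf. A divider (19 mm above the underside, 4 mm thick) crosses it at x = -10 mm; the fob lies in the compartment on the +x side, 87 x 108 mm inside. Origin: centre of underside; x length, y width, z up.
- pull_fin (a point): grip point: top of the orange upright fin at the insert's (-x,-y) corner, 117 mm from its middle, 44 mm above its underside. The fin runs outward on the line from the middle through that corner (35 degrees off -x towards -y), 10 mm thick across it, 34 mm long (95 to 129 mm from the middle), 16 to 44 mm above the underside (22 to 50 mm above the shelf, seated). Axes as the insert's.
- near_corner (a point): underside corner of the insert below the fin, at x = -83, y = -58 mm in the insert's frame
- far_corner (a point): underside corner of the insert farthest from the fin, at x = +83, y = +58 mm in the insert's frame; the one that stays down while peeling
- key_fob: silver car key fob, 60 (x) x 32 (y) x 16 (z) mm, 50 g, three round buttons on top, lying in the insert's larger compartment. Origin: centre of its underside
- disc_holder: grey plastic parking disc holder lying flat and fixed, 110 (x) x 130 (y) x 8 mm, blue and white disc on its top. Origin: centre of its underside, top 8 mm above it
- cork_mat: round cork mat, fixed, diameter 150 mm, 5 mm thick. Origin: centre of its underside
- bell: white ceramic thimble-shaped bell with a blue knob, 52 mm across, 69 mm high; origin: centre of its underside; leave it alone
- shoe_tree: wooden shoe tree lying down, about 260 mm along its x, 70 mm wide, 50 mm high; origin: centre of its underside; leave it alone
- polish_tin: round shoe polish tin with a red lid, 71 mm across, 32 mm high; origin: centre of its underside; leave it alone
Things that resemble listed ones, but are neither listed nor needed, are in the scene too. There is more than one size of the base_tray; the job needs the smallest.

How it is judged:
By the outcome, as a careful person would: the job done as asked, in the order asked, and still so for the second after the job is handed in, while the arm keeps its last pose, push and grip.
It also fails if it takes over 59 s, if anything falls off the work surface, if the arm or the gripper's body presses on something with over 40 N, if the wrist force passes 120 N, or if a joint passes its speed limit or range.

ROBOT

A 7-joint arm with a two-finger parallel gripper is mounted at the origin on the work surface. World frame = base frame: x ahead of the robot, y to its left, z up, the work surface at z = 0. Lengths are in mm, angles in rad, forces in N, time in s.
With the tool pointing down it reaches from about 400 to 850 mm from the base axis. Payload 6.9 kg.
Tool frame: the origin (TCP) lies midway between the tips of the shut fingers; the grasp point (between the pads) lies 19 mm behind it; z points along the fingers, y is the line along which they close (so a half turn about z gives the same grasp; the last joint's range is limited). The gripper opens to 85 mm and grips with 20 to 120 N. Pads are 22 mm wide; open, the fingers measure 114 mm over their backs; the gripper's body (76 mm by 85 mm) begins 54 mm behind the grasp point. The pads swing forward as they close: fully open they stand 13 mm farther back than shut.
Start: joints at [-1.002, 0.507, -0.238, 1.5, 0.126, 1.149, -0.155], TCP at [279.609, 558.954, 231.275] pointing down, gripper open.
Joint ranges: [-3.08, 3.08], [-0.24, 2.05], [-1.43, 1.35], [0, 2.5], [-1.52, 4.66], [0.17, 1.96], [-2.89, 2.89]. Speed limits (rad/s): [2.39, 2.39, 3.14, 3.14, 3.14, 3.14, 3.14].

INTERFACE

Orientations are given as a unit quaternion [w, x, y, z].
In Python, from rig import ctrl, viewer gives the robot as it stands.
- The arm moves only by the tool arm_command, never from a script. Its argument "steps" is a list of rows, each a list of 3 entries, a list of its own where there are three numbers: the opening, from -1 (shut) to 1 (fully open), then the shift along the tool's x, y, z normalised to -1 to 1, where 1 is 0.1 m, then the turn about the tool's z normalised to -1 to 1, where 1 is pi rad. A call has exactly 5 rows; each row is the pose to reach, as a shift and turn from the pose commanded when the call began, along the tool's axes at that moment, turning the shorter way round; what a row does not reach only later rows make up. A row lasts 1/12 s, in which the tool goes at most 41.7 mm and 7.16 degrees, less where a joint would pass 70% of its speed; a pose out of reach is approached as far as the arm can. A call with a number of a shift or a turn outside -1 to 1 is refused whole. A call with a gripper value outside its range is refused whole. The fingers move at their own pace and stop on an object; "force" is the grip in N (left out, the last holds). Time passes only in rows, so rows that repeat a pose let the fingers close, or fill a call up. It gives the time, the measured TCP pose, the force, the opening and the grip force at its end, in the units of the state.
- ctrl.get_state(): the state, without advancing time (a new reading comes with each control period).
- viewer.read_camera(name): name is "side" or "top" or "wrist"; returns the picture (480x640x3 uint8, red, green, blue); there is no depth.
- viewer.get_calibration(name): a dict with "fx", "fy", "cx", "cy" (pixels), "R" (3x3) and "t" (3): a world point X has camera coordinates R X + t. Camera axes: x right, y down, z forward; pixel columns grow to the right and rows downward; lengths in mm; the calibration is good to about 2 mm. A picture is of the moment at which its call begins: read the wrist's pose just before it. get_calibration takes no time and is no camera call; for the wrist camera it gives the pose at the moment of the call.
- ctrl.sign_off(): hands the job in; it is judged then, once.
The state is a dict: "t": time; "joint_positions": joint angles; "joint_velocities": joint speeds; "joint_efforts": joint torques, N m; "tool_pos": TCP position; "orientation": TCP orientation; "force": force on the tool from outside, world axes, zero at the start; "moment": the same for the moment, N m; "gripper_width": opening from 0.0 (shut) to 1.0 (fully open); "gripper_force": force on a finger pad.
Only numpy, scipy, OpenCV 4.12 (cv2) and the standard library are available. Lean on these libraries where they do the work, as an engineer would, in place of code of your own. Each camera call takes 0.05 s, during which the arm holds its last target. There are 200 camera calls.

## Working session

There is one attempt and no reset: what is moved stays moved. The work goes in short steps, Python scripts to look and compute and a tool call to move; the robot and the scene stay as the last step left them, time stands still between calls to the robot, and variables do not carry over. Pictures are saved under pics/ and viewed, at most 10 in all, crops included, and the job is handed in when it is done.

Besides the shell and the picture viewer there is one more tool, called after ">>>" in YAML: its name, and indented under it one key for each argument. arm_command: Moves the arm, as the interface text tells. Its arguments: {"type":"object","properties":{"steps":{"type":"array"},"force":{"type":"number"}},"required":["steps"]}

```bash
mkdir -p pics; ls; python3 - <<'E'
from rig import ctrl, viewer
import cv2,numpy as np
for n in ["top","side"]:
    im=viewer.read_camera(n); cv2.imwrite(f"pics/{n}0.png",im[:,:,::-1])
    c=viewer.get_calibration(n); print(n,c)
s=ctrl.get_state(); print(s)
E
```

```text
pics
top {'fx': 436.3440736191974, 'fy': 436.3440736191974, 'cx': 320.3364002966176, 'cy': 238.806248478098, 'R': array([[ 0.01735554, -0.99970265, -0.01712886],
       [-0.98065225, -0.0136789 , -0.19527944],
       [ 0.19498707,  0.02018663, -0.98059805]]), 't': array([   1.27728086,  499.70876629, 1059.51358496])}
side {'fx': 618.725653160294, 'fy': 618.725653160294, 'cx': 330.46783989094587, 'cy': 249.8850036309232, 'R': array([[ 0.87564102, -0.48288634,  0.00857859],
       [-0.3617595 , -0.66755694, -0.65076709],
       [ 0.31997323,  0.56673497, -0.75922896]]), 't': array([-468.22656411,  251.52060705, 1141.20397067])}
{'t': 0.1, 'joint_positions': array([-1.00154948,  0.50822784, -0.23751902,  1.50103907,  0.12571354,
        1.14889758, -0.15482511]), 'joint_velocities': array([-6.28299969e-04, -1.12632384e-03,  1.23144393e-03, -1.84301232e-03,
       -1.26061442e-03,  1.01978493e-03,  1.18118301e-05]), 'joint_efforts': array([-4.85296739e-03, -6.21829391e+01, -2.19489321e+00, -2.50202447e+01,
        1.24518742e-02,  7.81580602e-03, -3.94063602e-05]), 'tool_pos': array([279.43748201, 558.54739359, 230.5301357 ]), 'orientation': array([-1.57285656e-04,  2.29809912e-01,  9.73235212e-01, -7.75698570e-04]), 'force': array([ 0.45613433, -0.44938159,  0.20880136]), 'moment': array([0.00055953, 0.01999368, 0.01794266]), 'gripper_force': 0.0, 'gripper_width': 1.0011770684103583}
```

View pics/top0.png

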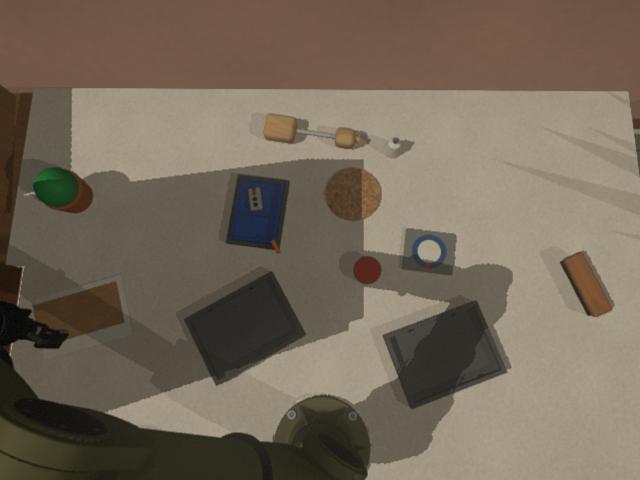

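View pics/side0.png

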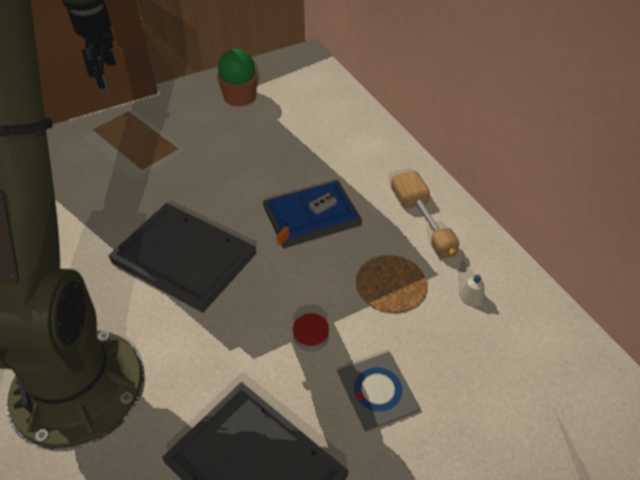

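The top view shows three dark trays: (258,212) about 55×70 px with the blue insert and orange fin, (243,328), and (446,353). The last two are larger and empty, so (258,212) is the one meant. The holder is at (430,251), the mat at (353,194), the tin at (367,270), the bell at (394,146) and the shoe tree at (310,132). I'll confirm this in one enlarged crop.

```bash
cat > h.py <<'E'
import numpy as np
from rig import ctrl, viewer
def px2w(n,u,v,z,c=None):
    c=c or viewer.get_calibration(n); R=np.array(c["R"]);t=np.array(c["t"])
    d=R.T@np.array([(u-c["cx"])/c["fx"],(v-c["cy"])/c["fy"],1]); o=-R.T@t
    return o+d*(z-o[2])/d[2]
def w2px(n,X,c=None):
    c=c or viewer.get_calibration(n); p=np.array(c["R"])@np.array(X)+np.array(c["t"])
    return c["fx"]*p[0]/p[2]+c["cx"],c["fy"]*p[1]/p[2]+c["cy"]
E
python3 - <<'E'
import cv2,numpy as np
im=cv2.imread("pics/top0.png")
f=lambda a,k:cv2.resize(a,None,fx=k,fy=k,interpolation=cv2.INTER_CUBIC)
a=f(im[165:265,215:300],6);b=f(im[222:282,396:466],4)
o=np.zeros((600,800,3),np.uint8);o[:,:510]=a;o[:240,515:795]=b
s=cv2.imread("pics/side0.png");c=f(s[170:255,255:370],2.4)
o[250:250+c.shape[0],515:515+c.shape[1]]=c[:350,:285]
cv2.imwrite("pics/crop1.png",np.clip(o*1.6,0,255).astype(np.uint8))
E
```

```text
(no output)
```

View pics/crop1.png

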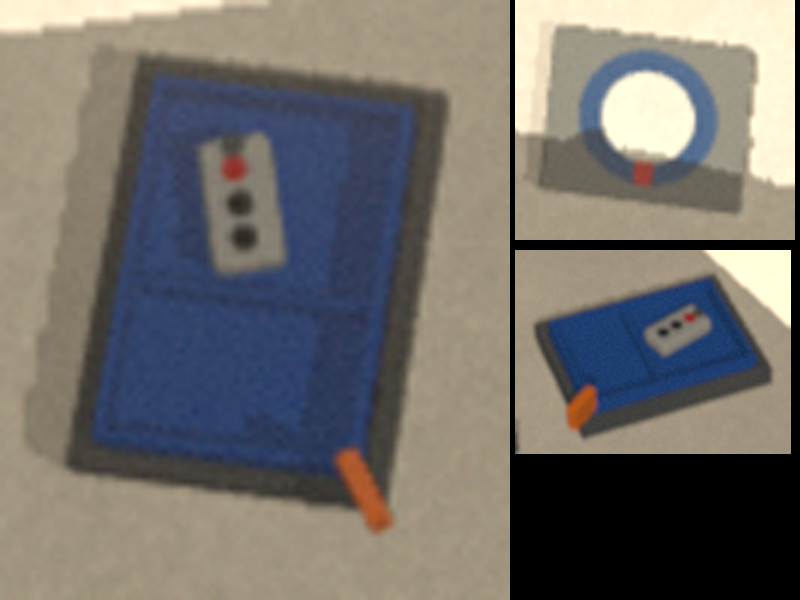

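The crop confirms it. The small tray holds the blue insert, with the fob at crop (242,203) and the orange fin from (348,450) to (380,530). The holder is at crop (648,118).

```bash
cat > m.py <<'E'
from h import *
A=lambda x,y,z:px2w("top",215+(x+.5)/6-.5,165+(y+.5)/6-.5,z)
B=lambda x,y,z:px2w("top",396+(x-515+.5)/4-.5,222+(y+.5)/4-.5,z)
np.set_printoptions(precision=1,suppress=True)
def rep(n,P):
    P=np.array(P);c=P.mean(0);e=P-np.roll(P,-1,0);L=np.linalg.norm(e,axis=1)
    print(n,c,"sides",L,"dir",np.degrees(np.arctan2(e[:,1],e[:,0])))
rep("tray",[A(138,57,20),A(446,93,20),A(388,508,20),A(70,468,20)])
rep("insert",[A(152,72,30),A(415,102,30),A(365,475,30),A(92,442,30)])
rep("fob",[A(197,143,26),A(265,132,26),A(287,262,26),A(218,275,26)])
rep("holder",[B(555,25,8),B(757,48,8),B(742,212,8),B(540,185,8)])
print("fin",A(348,450,50),A(384,530,50),A(365,490,50))
P=[px2w("top",u,v,5) for u,v in[(325,194),(382,194),(353,167),(353,221)]];print("mat",np.mean(P,0),P)
print("bell,tin",px2w("top",394,150,30),px2w("top",367,270,32))
E
python3 m.py
```

```text
tray [578.4 176.2  20. ] sides [140.1 189.7 140.3 189.4] dir [ 83.7  -5.8 -96.4 174.1]
insert [579.4 176.6  30. ] sides [118.4 169.2 119.6 169.1] dir [ 83.9  -5.4 -96.2 174.2]
fob [611.2 185.1  26. ] sides [30.5 60.8 30.8 61.6] dir [ 100.3   11.7  -78.2 -168.5]
holder [ 479.8 -274.3    8. ] sides [132.7 109.3 130.6 107.2] dir [ 84.1  -7.5 -96.9 173.6]
fin [495.8 130.5  50. ] [461.7 114.   50. ] [478.7 122.7  50. ]
mat [633.3 -76.5   5. ] [array([631.9,  -0.4,   5. ]), array([ 633.8, -153.9,    5. ]), array([709.6, -75.7,   5. ]), array([558. , -76.1,   5. ])]
bell,tin [ 749.5 -184.2   30. ] [ 423.9 -110.5   32. ]
```

Every measured size matches the given ones (tray 190×140, insert 168×118, fob 61×31, holder 131×108). I'll move above the fob at (611,185).

>>> arm_command:
  steps:
    - [0.5,[-0.185,-0.074,0.02],0]
    - [0.5,[-0.37,-0.149,0.04],0]
    - [0.5,[-0.556,-0.223,0.06],0]
    - [0.5,[-0.742,-0.298,0.08],0]
    - [0.5,[-0.927,-0.372,0.1],0]
  force: 30

```text
t: 0.52
tool_pos: [346.3, 483.2, 220.7]
orientation: [-0.0, 0.23, 0.973, -0.0]
force: [-0.1, -0.4, -0.5]
gripper_width: 0.747
gripper_force: 0.0
```

>>> arm_command:
  steps:
    - [0.2,[-0.185,-0.074,0.02],0]
    - [0.2,[-0.37,-0.149,0.04],0]
    - [0.2,[-0.556,-0.223,0.06],0]
    - [0.2,[-0.742,-0.298,0.08],0]
    - [0.2,[-0.927,-0.372,0.1],0]

```text
t: 0.93
tool_pos: [412.6, 408.4, 210.8]
orientation: [-0.0, 0.23, 0.973, -0.0]
force: [-0.4, -0.4, 0.9]
gripper_width: 0.602
gripper_force: 0.0
```

>>> arm_command:
  steps:
    - [0.035,[-0.185,-0.074,0.02],0]
    - [0.035,[-0.37,-0.149,0.04],0]
    - [0.035,[-0.556,-0.223,0.06],0]
    - [0.035,[-0.742,-0.298,0.08],0]
    - [0.035,[-0.927,-0.372,0.1],0]

```text
t: 1.35
tool_pos: [478.8, 333.7, 200.8]
orientation: [-0.0, 0.23, 0.973, -0.0]
force: [0.9, 0.6, -0.3]
gripper_width: 0.521
gripper_force: 0.0
```

>>> arm_command:
  steps:
    - [0.035,[-0.185,-0.074,0.02],0]
    - [0.035,[-0.37,-0.149,0.04],0]
    - [0.035,[-0.556,-0.223,0.06],0]
    - [0.035,[-0.742,-0.298,0.08],0]
    - [0.035,[-0.927,-0.372,0.1],0]

```text
t: 1.77
tool_pos: [545.0, 259.0, 190.8]
orientation: [-0.0, 0.23, 0.973, -0.0]
force: [0.9, 1.1, -0.3]
gripper_width: 0.518
gripper_force: 0.0
```

>>> arm_command:
  steps:
    - [0.035,[-0.185,-0.074,0.02],-0.03]
    - [0.035,[-0.37,-0.149,0.04],-0.06]
    - [0.035,[-0.556,-0.223,0.06],-0.09]
    - [0.035,[-0.742,-0.298,0.08],-0.12]
    - [0.035,[-0.927,-0.372,0.1],-0.15]

```text
t: 2.18
tool_pos: [611.3, 184.3, 180.7]
orientation: [-0.0, -0.006, 1.0, -0.0]
force: [0.4, 0.0, -0.1]
gripper_width: 0.514
gripper_force: 0.0
```

>>> arm_command:
  steps:
    - [0.035,[0,0,0.1],-0.03]
    - [0.035,[0,0,0.2],-0.06]
    - [0.035,[0,0,0.3],-0.06]
    - [0.035,[0,0,0.4],-0.06]
    - [0.035,[0,0,0.4],-0.06]

```text
t: 2.6
tool_pos: [609.5, 184.9, 138.7]
orientation: [-0.002, -0.097, 0.995, -0.0]
force: [-0.5, -0.1, 0.3]
gripper_width: 0.518
gripper_force: 0.0
```

```bash
python3 - <<'E'
from h import *
import cv2
c=viewer.get_calibration("wrist"); s=ctrl.get_state(); im=viewer.read_camera("wrist")
cv2.imwrite("pics/w1.png",im[:,:,::-1]); np.save("w1.npy",c,allow_pickle=True)
print(s["tool_pos"],s["orientation"]); print(c)
for X in [(611.2,185.1,26),(478.7,122.7,50)]: print(w2px("wrist",X,c))
E
```

```text
[609.54608326 184.86106118 138.70512713] [-1.96426403e-03 -9.65162734e-02  9.95329374e-01 -4.33956712e-04]
{'fx': 368.5781904054997, 'fy': 368.5781904054997, 'cx': 319.6917717821658, 'cy': 241.43939989091672, 'R': array([[-0.1925959 ,  0.98127753, -0.00111108],
       [ 0.94048155,  0.1849117 ,  0.28513526],
       [ 0.28000227,  0.05387094, -0.95848665]]), 't': array([ -63.46360736, -618.74132272,  110.88717021])}
(np.float64(320.28155464039355), np.float64(238.29518886699836))
(np.float64(255.76925359062122), np.float64(3.2376260422146004))
```

View pics/w1.png

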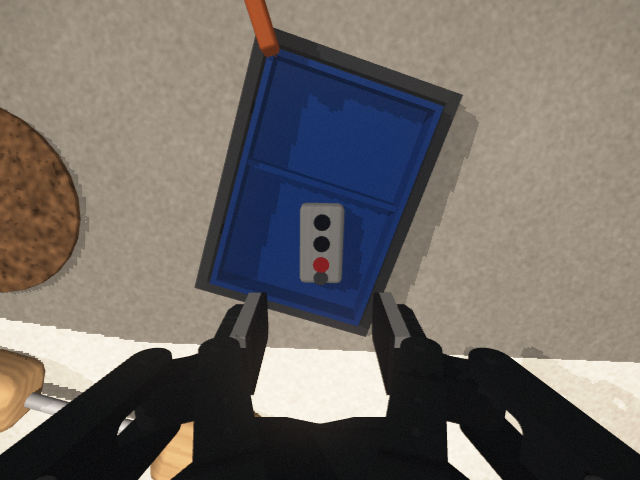

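The wrist view shows the fob at (322,243), aligned with the fingers and within about 2 mm of the prediction (320,238). I'll go down.

>>> arm_command:
  steps:
    - [0.035,[-0.025,0.005,0.2],0]
    - [0.035,[-0.025,0.005,0.4],0]
    - [0.035,[-0.025,0.005,0.6],0]
    - [0.035,[-0.025,0.005,0.8],0]
    - [0.035,[-0.025,0.005,0.95],0]

```text
t: 3.07
tool_pos: [613.0, 186.5, 45.4]
orientation: [-0.0, -0.097, 0.995, -0.0]
force: [-0.6, 0.3, 0.1]
gripper_width: 0.517
gripper_force: 0.0
```

>>> arm_command:
  steps:
    - [0.035,[0,0,0.1],0]
    - [0.035,[0,0,0.2],0]
    - [0.035,[0,0,0.28],0]
    - [0.035,[0,0,0.28],0]
    - [0.035,[0,0,0.28],0]

```text
t: 3.48
tool_pos: [613.4, 186.4, 18.5]
orientation: [0.0, -0.098, 0.995, -0.0]
force: [0.1, 0.2, 0.0]
gripper_width: 0.519
gripper_force: 0.0
```

>>> arm_command:
  steps:
    - [0.035,[0,0,0.04],0]
    - [0.035,[0,0,0.075],0]
    - [0.035,[0,0,0.075],0]
    - [-0.5,[0,0,0.075],0]
    - [-0.5,[0,0,0.075],0]
  force: 30

```text
t: 3.9
tool_pos: [613.5, 186.3, 11.1]
orientation: [0.0, -0.098, 0.995, 0.0]
force: [0.7, -0.3, -0.4]
gripper_width: 0.366
gripper_force: 30.6
```

>>> arm_command:
  steps:
    - [-0.5,[0,0,0],0]
    - [-0.5,[0,0,0],0]
    - [-0.5,[0,0,0],0]
    - [-0.5,[0,0,0],0]
    - [-0.5,[0,0,0],0]

```text
t: 4.32
tool_pos: [613.4, 186.3, 11.0]
orientation: [0.0, -0.098, 0.995, 0.0]
force: [-0.7, 0.1, 3.9]
gripper_width: 0.369
gripper_force: 31.0
```

>>> arm_command:
  steps:
    - [-0.5,[0,0,-0.04],0]
    - [-0.5,[0,0,-0.14],0]
    - [-0.5,[0,0,-0.32],0]
    - [-0.5,[0,0,-0.54],0]
    - [-0.5,[0,0,-0.76],0]
  force: 40

```text
t: 4.73
tool_pos: [612.9, 186.2, 87.8]
orientation: [-0.001, -0.098, 0.995, -0.0]
force: [0.2, 0.4, -0.2]
gripper_width: 0.364
gripper_force: 39.7
```

>>> arm_command:
  steps:
    - [-0.5,[0.05,-0.1,-0.18],0]
    - [-0.5,[0.13,-0.25,-0.32],0]
    - [-0.5,[0.23,-0.45,-0.4],0]
    - [-0.5,[0.34,-0.65,-0.45],0]
    - [-0.5,[0.441,-0.851,-0.5],0]

```text
t: 5.15
tool_pos: [586.2, 93.4, 138.1]
orientation: [0.0, -0.098, 0.995, -0.0]
force: [0.3, -0.2, -0.4]
gripper_width: 0.363
gripper_force: 39.7
```

>>> arm_command:
  steps:
    - [-0.5,[0.088,-0.17,0],0]
    - [-0.5,[0.176,-0.34,0],0]
    - [-0.5,[0.265,-0.511,0],0]
    - [-0.5,[0.353,-0.681,0],0]
    - [-0.5,[0.441,-0.851,0],0]

```text
t: 5.57
tool_pos: [559.5, 1.3, 137.5]
orientation: [0.0, -0.098, 0.995, -0.0]
force: [-0.3, 0.5, 0.1]
gripper_width: 0.366
gripper_force: 39.7
```

>>> arm_command:
  steps:
    - [-0.5,[0.088,-0.17,0],0]
    - [-0.5,[0.176,-0.34,0],0]
    - [-0.5,[0.265,-0.511,0],0]
    - [-0.5,[0.353,-0.681,0],0]
    - [-0.5,[0.441,-0.851,0],0]

```text
t: 5.98
tool_pos: [532.8, -90.8, 137.5]
orientation: [0.0, -0.098, 0.995, -0.0]
force: [0.2, -1.2, -0.6]
gripper_width: 0.364
gripper_force: 39.7
```

>>> arm_command:
  steps:
    - [-0.5,[0.088,-0.17,0],0]
    - [-0.5,[0.176,-0.34,0],0]
    - [-0.5,[0.265,-0.511,0],0]
    - [-0.5,[0.353,-0.681,0],0]
    - [-0.5,[0.441,-0.851,0],0]

```text
t: 6.4
tool_pos: [506.1, -182.9, 137.5]
orientation: [0.0, -0.098, 0.995, -0.0]
force: [-0.3, 0.5, -0.6]
gripper_width: 0.358
gripper_force: 39.7
```

>>> arm_command:
  steps:
    - [-0.5,[0.11,-0.2,0],0.02]
    - [-0.5,[0.22,-0.4,0],0.04]
    - [-0.5,[0.33,-0.61,0],0.06]
    - [-0.5,[0.41,-0.78,0],0.08]
    - [-0.5,[0.441,-0.851,0],0.097]

```text
t: 6.82
tool_pos: [478.5, -277.5, 137.3]
orientation: [-0.0, 0.058, 0.998, -0.001]
force: [-0.5, 0.5, -0.4]
gripper_width: 0.363
gripper_force: 39.6
```

>>> arm_command:
  steps:
    - [-0.5,[0,0,0.15],0]
    - [-0.5,[0,0,0.35],0]
    - [-0.5,[0,0,0.55],0]
    - [-0.5,[0,0,0.72],0]
    - [-0.5,[0,0,0.8],0]

```text
t: 7.23
tool_pos: [479.0, -273.6, 55.2]
orientation: [-0.001, 0.055, 0.999, 0.001]
force: [0.2, 0.2, 0.1]
gripper_width: 0.366
gripper_force: 39.7
```

>>> arm_command:
  steps:
    - [-0.5,[0,0,0.1],0]
    - [-0.5,[0,0,0.2],0]
    - [-0.5,[0,0,0.3],0]
    - [-0.5,[0,0,0.38],0]
    - [-0.5,[0,0,0.42],0]

```text
t: 7.65
tool_pos: [479.6, -273.9, 13.8]
orientation: [-0.0, 0.054, 0.999, 0.0]
force: [0.3, -0.5, -0.8]
gripper_width: 0.363
gripper_force: 39.7
```

>>> arm_command:
  steps:
    - [-0.5,[0,0,0.01],0]
    - [-0.5,[0,0,0.02],0]
    - [-0.5,[0,0,0.03],0]
    - [-0.5,[0,0,0.045],0]
    - [-0.5,[0,0,0.045],0]

```text
t: 8.07
tool_pos: [480.0, -274.2, 10.4]
orientation: [0.0, 0.054, 0.999, -0.0]
force: [0.6, 0.5, 0.1]
gripper_width: 0.364
gripper_force: 39.7
```

>>> arm_command:
  steps:
    - [-0.5,[0,0,0.005],0]
    - [-0.5,[0,0,0.01],0]
    - [-0.5,[0,0,0.015],0]
    - [-0.5,[0,0,0.015],0]
    - [-0.5,[0,0,0.015],0]

```text
t: 8.48
tool_pos: [479.9, -274.1, 9.0]
orientation: [0.0, 0.054, 0.999, -0.0]
force: [-1.5, 0.1, 2.7]
gripper_width: 0.361
gripper_force: 40.1
```

>>> arm_command:
  steps:
    - [-0.1,[0,0,0],0]
    - [0.05,[0,0,0],0]
    - [0.15,[0,0,0],0]
    - [0.15,[0,0,0],0]
    - [0.15,[0,0,-0.02],0]

```text
t: 8.9
tool_pos: [479.6, -273.9, 10.5]
orientation: [-0.0, 0.054, 0.999, 0.0]
force: [-0.1, -0.6, -0.1]
gripper_width: 0.579
gripper_force: 0.0
```

>>> arm_command:
  steps:
    - [0.15,[0,0,-0.1],0]
    - [0.15,[0,0,-0.28],0]
    - [0.15,[0,0,-0.48],0]
    - [0.15,[0,0,-0.7],0]
    - [0.15,[0,0,-0.9],0]

```text
t: 9.32
tool_pos: [479.9, -274.0, 102.7]
orientation: [0.0, 0.054, 0.999, -0.0]
force: [0.2, -1.2, 0.1]
gripper_width: 0.575
gripper_force: 0.0
```

```bash
python3 - <<'E'
from h import *
import cv2
c=viewer.get_calibration("wrist"); im=viewer.read_camera("wrist")
cv2.imwrite("pics/w2.png",im[:,:,::-1])
E
```

```text
(no output)
```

View pics/w2.png

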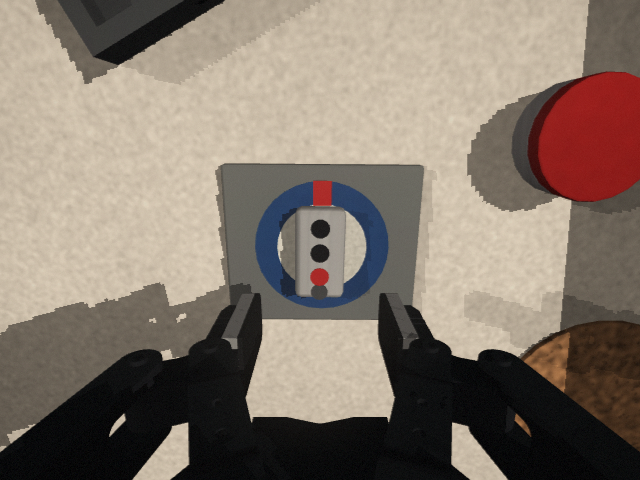

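The fob lies flat on the disc at (320,252). On to the fin.

>>> arm_command:
  steps:
    - [-0.1,[0.02,0.16,-0.2],0]
    - [-0.1,[0.04,0.35,-0.35],0]
    - [-0.1,[0.07,0.55,-0.4],0]
    - [-0.1,[0.09,0.77,-0.4],0]
    - [-0.1,[0.113,0.98,-0.4],0]

```text
t: 9.78
tool_pos: [479.5, -174.6, 142.1]
orientation: [0.001, 0.055, 0.999, -0.0]
force: [0.9, -0.0, -0.2]
gripper_width: 0.446
gripper_force: 0.0
```

>>> arm_command:
  steps:
    - [-0.1,[0.02,0.2,0],0]
    - [-0.1,[0.04,0.39,0],0]
    - [-0.1,[0.07,0.59,0],0]
    - [-0.1,[0.09,0.78,0],0]
    - [-0.1,[0.113,0.98,0],0]

```text
t: 10.2
tool_pos: [478.6, -76.0, 141.5]
orientation: [0.0, 0.054, 0.999, -0.0]
force: [0.6, -0.7, -0.2]
gripper_width: 0.452
gripper_force: 0.0
```

>>> arm_command:
  steps:
    - [-0.1,[0.02,0.2,0],0]
    - [-0.1,[0.04,0.39,0],0]
    - [-0.1,[0.07,0.59,0],0]
    - [-0.1,[0.09,0.78,0],0]
    - [-0.1,[0.113,0.98,0],0]

```text
t: 10.62
tool_pos: [478.0, 22.7, 141.5]
orientation: [0.0, 0.054, 0.999, -0.0]
force: [0.0, 0.7, 0.3]
gripper_width: 0.452
gripper_force: 0.0
```

>>> arm_command:
  steps:
    - [-0.1,[0.02,0.2,0],-0.035]
    - [-0.1,[0.04,0.39,0],-0.07]
    - [-0.1,[0.07,0.59,0],-0.11]
    - [-0.1,[0.09,0.78,0],-0.145]
    - [-0.1,[0.113,0.98,0],-0.18]

```text
t: 11.03
tool_pos: [477.4, 121.3, 141.5]
orientation: [0.0, -0.229, 0.973, -0.0]
force: [0.4, 0.2, 0.2]
gripper_width: 0.452
gripper_force: 0.0
```

>>> arm_command:
  steps:
    - [-0.1,[0,0,0.05],-0.016]
    - [-0.1,[0,0,0.1],-0.016]
    - [-0.1,[0,0,0.2],-0.016]
    - [-0.1,[0,0,0.2],-0.016]
    - [-0.1,[0,0,0.2],-0.016]

```text
t: 11.45
tool_pos: [477.0, 119.5, 120.2]
orientation: [-0.001, -0.25, 0.968, -0.0]
force: [0.5, -0.0, 0.6]
gripper_width: 0.448
gripper_force: 0.0
```

```bash
python3 - <<'E'
from h import *
import cv2
c=viewer.get_calibration("wrist"); s=ctrl.get_state();im=viewer.read_camera("wrist")
cv2.imwrite("pics/w3.png",im[:,:,::-1]); np.save("w3.npy",c,allow_pickle=True)
print(s["tool_pos"],s["orientation"],w2px("wrist",(477.5,120.5,50),c))
E
```

```text
[476.99378048 119.47822737 120.17669402] [-8.89939158e-04 -2.49507883e-01  9.68372319e-01 -2.76649665e-04] (np.float64(321.780328013364), np.float64(256.41148724432793))
```

View pics/w3.png

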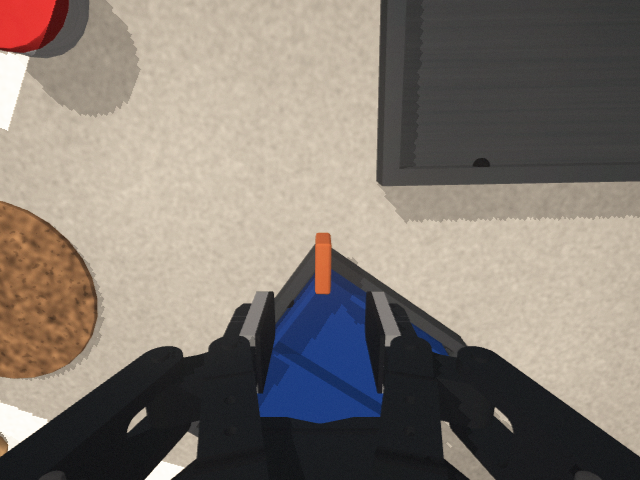

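```bash
python3 - <<'E'
from h import *
c=np.load("w3.npy",allow_pickle=True).item()
o=px2w("",323,246,50,c);i=px2w("",323,293,50,c)
print(o,i,np.linalg.norm(o-i),np.degrees(np.arctan2(*(i-o)[1::-1])))
print("grip",o+(i-o)*12/34, "mid",i+(i-o)/34*95)
E
```

```text
[471.28958205 117.90314594  50.        ] [498.50964602 133.03680778  50.        ] 31.14417446780968 29.072943954442813
grip [480.89666345 123.24443835  50.        ] mid [574.5657071  175.32203941  50.        ]
```

>>> arm_command:
  steps:
    - [-0.2,[-0.03,0.01,0.1],0]
    - [-0.2,[-0.03,0.01,0.3],0]
    - [-0.2,[-0.03,0.01,0.5],0]
    - [-0.2,[-0.03,0.01,0.68],0]
    - [-0.2,[-0.03,0.01,0.75],0]

```text
t: 11.92
tool_pos: [478.7, 122.5, 43.5]
orientation: [-0.001, -0.25, 0.968, -0.0]
force: [-0.2, -0.6, -0.3]
gripper_width: 0.398
gripper_force: 0.0
```

>>> arm_command:
  steps:
    - [-0.2,[0,0,0.05],0]
    - [-0.2,[0,0,0.1],0]
    - [-0.2,[0,0,0.15],0]
    - [-0.2,[0,0,0.18],0]
    - [-0.2,[0,0,0.18],0]

```text
t: 12.33
tool_pos: [479.7, 122.9, 27.7]
orientation: [0.0, -0.251, 0.968, -0.0]
force: [-0.2, 0.9, -0.1]
gripper_width: 0.395
gripper_force: 0.0
```

>>> arm_command:
  steps:
    - [-1,[0,0,0],0]
    - [-1,[0,0,0],0]
    - [-1,[0,0,0],0]
    - [-1,[0,0,0],0]
    - [-1,[0,0,0],0]
  force: 25

```text
t: 12.75
tool_pos: [480.0, 122.8, 28.2]
orientation: [0.0, -0.251, 0.968, -0.0]
force: [-0.5, -0.4, 3.2]
gripper_width: 0.108
gripper_force: 26.3
```

>>> arm_command:
  steps:
    - [-1,[0,0,0],0]
    - [-1,[0,0,0],0]
    - [-1,[0,0,0],0]
    - [-1,[0,0,0],0]
    - [-1,[0,0,0],0]

```text
t: 13.17
tool_pos: [480.0, 122.8, 28.1]
orientation: [0.0, -0.251, 0.968, -0.0]
force: [0.4, -1.3, 5.0]
gripper_width: 0.113
gripper_force: 26.7
```

```bash
python3 - <<'E'
from h import *
s=ctrl.get_state();print({k:s[k] for k in("t","tool_pos","orientation","force","moment","gripper_width","joint_positions")})
E
```

```text
{'t': 13.1667, 'tool_pos': array([480.02434231, 122.79669347,  28.14919427]), 'orientation': array([ 4.40489619e-04, -2.50612455e-01,  9.68087387e-01, -1.21942138e-04]), 'force': array([ 0.36776065, -1.34633085,  5.03343168]), 'moment': array([-0.22419032, -0.15019334, -0.15674412]), 'gripper_width': 0.11279795321553815, 'joint_positions': array([-0.05209864,  0.60259891, -0.3694905 ,  2.07550928,  0.41543315,
        0.53285324,  1.35354269])}
```

>>> arm_command:
  steps:
    - [-1,[-0.005,0,-0.03],0]
    - [-1,[-0.011,0,-0.06],0]
    - [-1,[-0.018,0,-0.09],0]
    - [-1,[-0.025,0,-0.12],0]
    - [-1,[-0.035,0,-0.155],0]

```text
t: 13.58
tool_pos: [482.0, 124.0, 43.3]
orientation: [-0.001, -0.251, 0.968, -0.0]
force: [-0.8, -1.7, -1.6]
gripper_width: 0.11
gripper_force: 25.4
```

```bash
python3 - <<'E'
from h import *
import cv2
s=ctrl.get_state();print({k:s[k] for k in("t","tool_pos","orientation","force","moment","gripper_width")})
a=viewer.read_camera("side")[170:255,250:365];b=viewer.read_camera("wrist")
a=cv2.resize(a,(440,325),interpolation=cv2.INTER_CUBIC);b=cv2.resize(b,(360,270))
o=np.zeros((325,800,3),np.uint8);o[:,:440]=a;o[:270,440:]=b
cv2.imwrite("pics/p1.png",np.clip(o[:,:,::-1]*1.3,0,255).astype(np.uint8))
E
```

```text
{'t': 13.5833, 'tool_pos': array([482.03375541, 124.02365345,  43.30529395]), 'orientation': array([-8.62909437e-04, -2.50740736e-01,  9.68053848e-01, -2.94499647e-04]), 'force': array([-0.80912978, -1.66348304, -1.62532454]), 'moment': array([-0.63048874,  0.22517737, -0.16590177]), 'gripper_width': 0.10999211322214646}
```

View pics/p1.png

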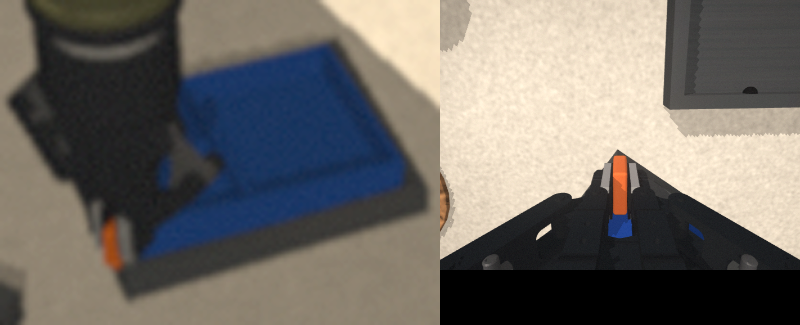

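The side view shows the fin corner rising while the far edge stays in the tray. The peel continues.

>>> arm_command:
  steps:
    - [-1,[-0.008,0,-0.035],0]
    - [-1,[-0.018,0,-0.07],0]
    - [-1,[-0.029,0,-0.105],0]
    - [-1,[-0.04,0,-0.14],0]
    - [-1,[-0.052,0,-0.175],0]

```text
t: 14.1
tool_pos: [487.2, 127.1, 61.2]
orientation: [-0.0, -0.251, 0.968, -0.0]
force: [-0.6, -2.3, -1.5]
gripper_width: 0.109
gripper_force: 25.7
```

>>> arm_command:
  steps:
    - [-1,[-0.011,0,-0.035],0]
    - [-1,[-0.023,0,-0.07],0]
    - [-1,[-0.034,0,-0.105],0]
    - [-1,[-0.046,0,-0.14],0]
    - [-1,[-0.06,0,-0.175],0]

```text
t: 14.52
tool_pos: [492.7, 130.1, 78.7]
orientation: [0.0, -0.251, 0.968, 0.0]
force: [-0.1, -1.7, -1.6]
gripper_width: 0.114
gripper_force: 25.9
```

```bash
python3 - <<'E'
from h import *
import cv2
s=ctrl.get_state();print({k:s[k] for k in("t","tool_pos","force","moment","gripper_width")})
a=viewer.read_camera("side")[160:265,245:375];b=viewer.read_camera("top")[155:265,210:320]
a=cv2.resize(a,(435,350),interpolation=cv2.INTER_CUBIC);b=cv2.resize(b,(350,350),interpolation=cv2.INTER_CUBIC)
cv2.imwrite("pics/p2.png",np.clip(np.hstack([a,b])[:,:,::-1]*1.4,0,255).astype(np.uint8))
E
```

```text
{'t': 14.5167, 'tool_pos': array([492.69988147, 130.06832612,  78.67601195]), 'force': array([-0.06088506, -1.72827958, -1.56138338]), 'moment': array([-0.60152149,  0.14436184, -0.23951122]), 'gripper_width': 0.11391620921385824}
```

View pics/p2.png

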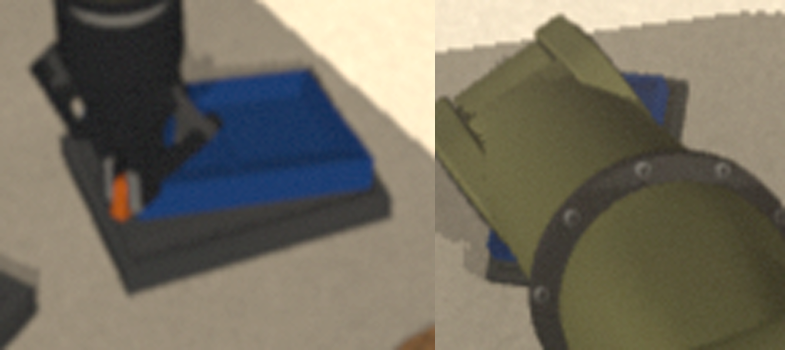

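The insert is tilted about 14°, and the tray's front corner maps to side pixel (284,248), the same as before, so it has not moved. I'll peel further, tighten the grip, then lift.

>>> arm_command:
  steps:
    - [-1,[-0.018,0,-0.04],0]
    - [-1,[-0.036,0,-0.08],0]
    - [-1,[-0.054,0,-0.12],0]
    - [-1,[-0.072,0,-0.16],0]
    - [-1,[-0.09,0,-0.2],0]

```text
t: 15.03
tool_pos: [500.6, 134.8, 98.7]
orientation: [0.0, -0.251, 0.968, 0.0]
force: [-0.4, -0.2, -1.1]
gripper_width: 0.111
gripper_force: 25.4
```

>>> arm_command:
  steps:
    - [-1,[0,0,0],0]
    - [-1,[0,0,0],0]
    - [-1,[0,0,0],0]
    - [-1,[0,0,0],0]
    - [-1,[0,0,0],0]
  force: 100

```text
t: 15.45
tool_pos: [500.2, 134.4, 98.1]
orientation: [-0.0, -0.251, 0.968, 0.0]
force: [0.5, -0.1, -1.1]
gripper_width: 0.09
gripper_force: 100.5
```

>>> arm_command:
  steps:
    - [-1,[0,0,-0.03],0]
    - [-1,[0,0,-0.08],0]
    - [-1,[0,0,-0.14],0]
    - [-1,[0,0,-0.22],0]
    - [-1,[0,0,-0.3],0]

```text
t: 15.87
tool_pos: [500.4, 134.4, 129.2]
orientation: [0.0, -0.251, 0.968, 0.0]
force: [1.1, 0.5, -0.7]
gripper_width: 0.086
gripper_force: 100.5
```

>>> arm_command:
  steps:
    - [-1,[0,0,-0.1],0]
    - [-1,[0,0,-0.25],0]
    - [-1,[0,0,-0.4],0]
    - [-1,[0,0,-0.55],0]
    - [-1,[0,0,-0.65],0]

```text
t: 16.28
tool_pos: [500.8, 134.7, 195.6]
orientation: [0.001, -0.251, 0.968, 0.0]
force: [0.8, 0.5, -1.3]
gripper_width: 0.093
gripper_force: 100.6
```

```bash
python3 - <<'E'
from h import *
import cv2
s=ctrl.get_state();print({k:s[k] for k in("t","tool_pos","force","moment","gripper_width")})
a=viewer.read_camera("side")[60:310,150:450]
a=cv2.resize(a,(600,500),interpolation=cv2.INTER_CUBIC)
cv2.imwrite("pics/p3.png",np.clip(a[:,:,::-1]*1.4,0,255).astype(np.uint8))
E
```

```text
{'t': 16.2833, 'tool_pos': array([500.77571906, 134.66265477, 195.5507239 ]), 'force': array([ 0.80821343,  0.47610365, -1.32095514]), 'moment': array([-0.07275917,  0.0362303 , -0.02474651]), 'gripper_width': 0.09331512961607513}
```

View pics/p3.png

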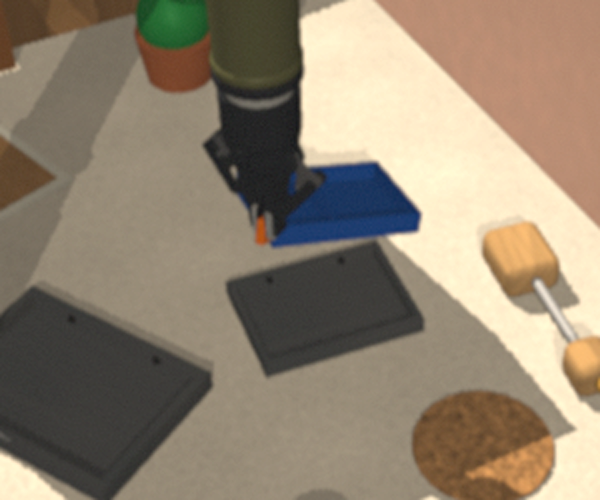

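The insert is out at about 20° tilt and the tray has stayed in place. Next I carry it over the mat and set it down there to level it in the grip.

>>> arm_command:
  steps:
    - [-1,[0.025,-0.08,0],0]
    - [-1,[0.07,-0.23,0],0]
    - [-1,[0.125,-0.42,0],0]
    - [-1,[0.185,-0.62,0],0]
    - [-1,[0.245,-0.83,0],0]

```text
t: 16.75
tool_pos: [518.7, 48.4, 192.4]
orientation: [-0.001, -0.251, 0.968, -0.0]
force: [0.2, -0.4, -0.8]
gripper_width: 0.092
gripper_force: 100.8
```

>>> arm_command:
  steps:
    - [-1,[0.05,-0.17,0],0]
    - [-1,[0.1,-0.33,0],0]
    - [-1,[0.15,-0.5,0],0]
    - [-1,[0.2,-0.66,0],0]
    - [-1,[0.245,-0.83,0],0]

```text
t: 17.17
tool_pos: [537.4, -36.3, 192.2]
orientation: [-0.001, -0.251, 0.968, 0.0]
force: [-0.8, -0.4, -1.2]
gripper_width: 0.093
gripper_force: 100.8
```

>>> arm_command:
  steps:
    - [-1,[0.06,-0.21,0],0]
    - [-1,[0.12,-0.41,0],0]
    - [-1,[0.18,-0.6,0],0]
    - [-1,[0.22,-0.75,0],0]
    - [-1,[0.245,-0.83,0],0]

```text
t: 17.58
tool_pos: [556.4, -122.4, 192.0]
orientation: [-0.001, -0.249, 0.968, -0.0]
force: [-0.4, -1.1, -1.5]
gripper_width: 0.089
gripper_force: 100.7
```

>>> arm_command:
  steps:
    - [-1,[0,0,0.15],0]
    - [-1,[0,0,0.35],0]
    - [-1,[0,0,0.55],0]
    - [-1,[0,0,0.75],0]
    - [-1,[0,0,0.85],0]

```text
t: 18.0
tool_pos: [555.2, -118.8, 105.5]
orientation: [-0.002, -0.251, 0.968, 0.001]
force: [-1.4, -0.3, -1.7]
gripper_width: 0.089
gripper_force: 100.7
```

>>> arm_command:
  steps:
    - [-1,[0,0,0.03],0]
    - [-1,[0,0,0.06],0]
    - [-1,[0,0,0.1],0]
    - [-1,[0,0,0.14],0]
    - [-1,[0,0,0.14],0]
  force: 40

```text
t: 18.42
tool_pos: [557.0, -119.0, 94.2]
orientation: [0.0, -0.251, 0.968, -0.0]
force: [0.0, -0.2, -1.1]
gripper_width: 0.091
gripper_force: 100.7
```

>>> arm_command:
  steps:
    - [-1,[0.018,0,0.04],0]
    - [-1,[0.036,0,0.08],0]
    - [-1,[0.054,0,0.12],0]
    - [-1,[0.072,0,0.16],0]
    - [-1,[0.09,0,0.2],0]
  force: 40

```text
t: 18.83
tool_pos: [548.9, -123.5, 73.9]
orientation: [0.0, -0.251, 0.968, -0.0]
force: [-0.1, 0.0, -0.3]
gripper_width: 0.09
gripper_force: 100.8
```

```bash
python3 - <<'E'
from h import *
s=ctrl.get_state();print({k:s[k] for k in("t","tool_pos","force","moment","gripper_width","gripper_force")})
E
```

```text
{'t': 18.8333, 'tool_pos': array([ 548.90785014, -123.53353321,   73.90471175]), 'force': array([-0.09172468,  0.01910406, -0.34794787]), 'moment': array([ 0.19682558, -0.2816878 , -0.06129962]), 'gripper_width': 0.09007817892532735, 'gripper_force': 100.78611373901367}
```

>>> arm_command:
  steps:
    - [-1,[0.02,0,0.045],0]
    - [-1,[0.04,0,0.09],0]
    - [-1,[0.058,0,0.135],0]
    - [-1,[0.075,0,0.18],0]
    - [-1,[0.09,0,0.22],0]

```text
t: 19.25
tool_pos: [541.8, -127.5, 52.1]
orientation: [0.001, -0.251, 0.968, -0.0]
force: [2.4, 1.1, 1.1]
gripper_width: 0.088
gripper_force: 101.0
```

>>> arm_command:
  steps:
    - [-1,[0.015,0,0.04],0]
    - [-1,[0.03,0,0.08],0]
    - [-1,[0.045,0,0.12],0]
    - [-1,[0.058,0,0.16],0]
    - [-1,[0.07,0,0.19],0]

```text
t: 19.67
tool_pos: [534.7, -131.3, 32.7]
orientation: [-0.0, -0.251, 0.968, 0.0]
force: [1.5, 0.8, 2.2]
gripper_width: 0.086
gripper_force: 100.1
```

```bash
python3 - <<'E'
from h import *
s=ctrl.get_state();print({k:s[k] for k in("t","tool_pos","force","moment","gripper_width","gripper_force")})
E
```

```text
{'t': 19.6667, 'tool_pos': array([ 534.72347667, -131.2856862 ,   32.73177202]), 'force': array([1.48033508, 0.82718652, 2.2077178 ]), 'moment': array([ 0.64270705, -0.96511975,  0.0447183 ]), 'gripper_width': 0.0863788666707874, 'gripper_force': 100.06766080856323}
```

>>> arm_command:
  steps:
    - [-1,[0,0,0.01],0]
    - [-1,[0,0,0.02],0]
    - [-1,[0,0,0.03],0]
    - [-1,[0,0,0.045],0]
    - [-1,[0,0,0.055],0]

```text
t: 20.08
tool_pos: [534.4, -131.6, 27.7]
orientation: [-0.001, -0.25, 0.968, -0.0]
force: [-5.0, -3.0, 16.7]
gripper_width: 0.088
gripper_force: 101.8
```

```bash
python3 - <<'E'
from h import *
import cv2
s=ctrl.get_state();print({k:s[k] for k in("t","tool_pos","force","moment","gripper_width","gripper_force")})
for n in("side","top"): cv2.imwrite(f"pics/l_{n}.png",viewer.read_camera(n)[:,:,::-1])
E
```

```text
{'t': 20.0833, 'tool_pos': array([ 534.44807487, -131.62949269,   27.66619837]), 'force': array([-5.03643638, -2.98425207, 16.66765457]), 'moment': array([-0.1902293 ,  0.56110728, -0.11712871]), 'gripper_width': 0.08825368081118228, 'gripper_force': 101.84885144233704}
```

Force is up to 17 N and the moment has reversed, so the insert sits flat on the mat. I'll lift slowly with full grip.

>>> arm_command:
  steps:
    - [-1,[0,0,0],0]
    - [-1,[0,0,0],0]
    - [-1,[0,0,-0.01],0]
    - [-1,[0,0,-0.02],0]
    - [-1,[0,0,-0.04],0]
  force: 120

```text
t: 20.6
tool_pos: [534.9, -130.8, 31.5]
orientation: [-0.0, -0.251, 0.968, 0.0]
force: [0.1, -0.5, -1.7]
gripper_width: 0.082
gripper_force: 119.5
```

>>> arm_command:
  steps:
    - [-1,[0,0,-0.06],0]
    - [-1,[0,0,-0.15],0]
    - [-1,[0,0,-0.27],0]
    - [-1,[0,0,-0.41],0]
    - [-1,[0,0,-0.55],0]

```text
t: 21.02
tool_pos: [534.9, -130.8, 87.9]
orientation: [-0.0, -0.251, 0.968, 0.0]
force: [0.7, -0.9, -0.9]
gripper_width: 0.083
gripper_force: 119.4
```

>>> arm_command:
  steps:
    - [-1,[0,0,-0.15],0]
    - [-1,[0,0,-0.3],0]
    - [-1,[0,0,-0.43],0]
    - [-1,[0,0,-0.53],0]
    - [-1,[0,0,-0.57],0]

```text
t: 21.43
tool_pos: [535.8, -131.0, 145.8]
orientation: [0.001, -0.251, 0.968, -0.001]
force: [-0.3, -0.0, -1.1]
gripper_width: 0.087
gripper_force: 119.5
```

>>> arm_command:
  steps:
    - [-1,[0,0,-0.14],0]
    - [-1,[0,0,-0.26],0]
    - [-1,[0,0,-0.29],0]
    - [-1,[0,0,-0.29],0]
    - [-1,[0,0,-0.29],0]

```text
t: 21.85
tool_pos: [534.7, -131.1, 172.2]
orientation: [-0.0, -0.251, 0.968, 0.0]
force: [-0.7, 0.4, -2.1]
gripper_width: 0.089
gripper_force: 119.5
```

```bash
python3 - <<'E'
from h import *
import cv2
s=ctrl.get_state();print({k:s[k] for k in("t","tool_pos","orientation","force","moment","gripper_width","gripper_force")})
S=viewer.read_camera("side");T=viewer.read_camera("top");np.savez("fin.npz",S=S,T=T)
a=cv2.resize(S[140:390,230:455],(450,500),interpolation=cv2.INTER_CUBIC);b=cv2.resize(T[110:310,280:420],(350,500),interpolation=cv2.INTER_CUBIC)
cv2.imwrite("pics/p4.png",np.clip(np.hstack([a,b])[:,:,::-1]*1.3,0,255).astype(np.uint8))
E
```

```text
{'t': 21.85, 'tool_pos': array([ 534.74433715, -131.11191164,  172.23270353]), 'orientation': array([-3.52999615e-04, -2.50765480e-01,  9.68047797e-01,  1.13651228e-04]), 'force': array([-0.72336308,  0.44910659, -2.06740643]), 'moment': array([-0.0108378 ,  0.12363182,  0.01157489]), 'gripper_width': 0.08857170986545468, 'gripper_force': 119.4764792919159}
```

View pics/p4.png

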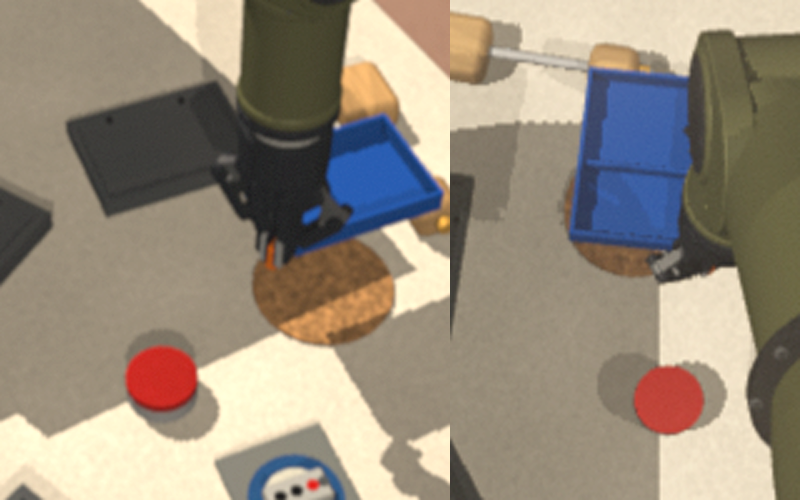

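```bash
python3 - <<'E'
from h import *
from scipy.optimize import least_squares
np.set_printoptions(precision=1,suppress=True)
u=lambda x,y:(280+(x-450+.5)/2.5-.5,110+(y+.5)/2.5-.5)
v=lambda x,y:(230+(x+.5)/2-.5,140+(y+.5)/2-.5)
cs,ct=viewer.get_calibration("side"),viewer.get_calibration("top")
f=lambda X:np.r_[np.array(w2px("",X,cs))-v(386,117),np.array(w2px("",X,ct))-u(588,68)]
r=least_squares(f,[700,-20,170]);print("far rim",r.x,r.fun)
a=np.radians(-5.9);M=np.array([633.2,-76.4])
for th in(-6,-3,0,3,6,10):
  t=np.radians(th);g=np.array([534.7,-131.1]);d=np.array([.874,.486]);p=np.array([-.486,.874])
  def P(x,y,z): # insert frame -> world, tilt th (far down +)
    e=np.array([np.cos(a)*x-np.sin(a)*y,np.sin(a)*x+np.cos(a)*y]);rr=e@d+112.6;l=e@p;h=z-41
    rr2=rr*np.cos(t)-h*np.sin(t)*-1*-1;h2=-rr*np.sin(t)+h*np.cos(t)
    q=g+rr2*d+l*p;return [*q,191.2+h2]
  print(th,"TLtop",np.array(w2px("",P(83,58,24),ct))-u(588,68),"BLtop",np.array(w2px("",P(-83,58,24),ct))-u(570,236),
   "TLside",np.array(w2px("",P(83,58,24),cs))-v(386,117),"TRside",np.array(w2px("",P(83,-58,24),cs))-v(440,188))
E
```

```text
far rim [727.9 -24.4 164. ] [-1.   0.5  0.3 -1.2]
-6 TLtop [ 2.4 -3.7] BLtop [ 1.  -0.4] TLside [-1.5 -8.6] TRside [ 1.2 -1.1]
-3 TLtop [ 1.9 -2.2] BLtop [ 0.8 -0.4] TLside [-1.8 -5. ] TRside [0.9 1.2]
0 TLtop [ 1.6 -0.6] BLtop [ 0.6 -0.3] TLside [-2.2 -1.3] TRside [0.5 3.6]
3 TLtop [1.4 1.2] BLtop [ 0.4 -0.1] TLside [-2.7  2.5] TRside [-0.   6.1]
6 TLtop [1.3 3.2] BLtop [0.3 0.2] TLside [-3.4  6.5] TRside [-0.6  8.7]
10 TLtop [1.3 6. ] BLtop [0.2 0.7] TLside [-4.4 11.8] TRside [-1.4 12.3]
```

>>> arm_command:
  steps:
    - [-1,[0,0,0],0]
    - [-1,[0,0,0],0]
    - [-1,[0,0,0],0]
    - [-1,[0,0,0],0]
    - [-1,[0,0,0],0]

```text
t: 22.37
tool_pos: [535.1, -131.1, 172.7]
orientation: [-0.0, -0.251, 0.968, 0.0]
force: [0.4, 0.5, -0.6]
gripper_width: 0.085
gripper_force: 119.5
```

```bash
python3 - <<'E'
from h import *
d=np.load("fin.npz");S=viewer.read_camera("side");T=viewer.read_camera("top")
for n,A,B in(("side",S,d["S"]),("top",T,d["T"])): print(n,(np.abs(A.astype(int)-B).max(2)>40).sum())
s=ctrl.get_state();print(s["tool_pos"],s["gripper_force"],s["t"])
E
```

```text
side 2
top 23
[ 535.10934707 -131.13632044  172.75484839] 119.47765231132507 22.4667
```

The picture is unchanged between the two readings, so the insert is still and level, and I'm handing in.

```bash
python3 -c "
from rig import ctrl
print(ctrl.sign_off())"
```

```text
the job is handed in; nothing more can be done
None
```

The job is handed in at about 22.5 s: the fob lies flat on the disc holder, the insert was peeled out fin corner first without the dark tray visibly moving, and it is held still over the cork mat about 15 cm up, level to within about 3° by camera; the bell, shoe tree and tin were left alone.

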